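# Wind the mudroom vent open

### The job

The louvre vent on the counter is shut. Take the crank with the orange knob (the one with the square socket), fit it fully down onto the vent's square shaft and wind it two full turns clockwise, seen from above, so that the louvres stand open. Let go and leave the crank sitting flat on the shaft; leave the other crank (black knob) where it lies.

Things in the scene. Friction and masses are not known exactly. Their poses are not given: they have to be found in the camera images.
- crank: Right crank, flat on counter: dark steel, orange knob. Hub 42 mm square, 20 tall, 28.5 mm square through-hole, sides along its x, y. Flat arm (22 wide, 10 thick, underside level with hub's) along +x. Knob 70 mm from hole centre: diameter 28, from 13 to 65 mm above underside, spins on its pin with slight friction (arm keeps its heading when carried). 0.14 kg. Origin: hole centre, underside; z up.
- shaft_seat (a point): Foot of the upright steel shaft, on its axis, at the flat top of a round cream housing (diameter 110, 45 mm tall); turns with the shaft. Shaft 24 mm square, sides along this x, y, for 22 mm up, then tapers over 16 mm to an 8 mm tip. Crank fits in 4 headings, 12 deg play each way; fully down, its origin is here. White louvre frame 155 mm tall beside it, 170 mm from the shaft on the robot's left.
- shaft (a joint): Shaft angle, rad; grows when wound clockwise seen from above. Starts at 0 to 0.5 (louvres shut or barely ajar); fully open at two full turns, about 12.6; end stop at 15.5. Needs about 2 N at the knob and stays where it is left.
- spare: Wrong crank, to be left alone: same size and shape (knob 70 mm from the hub along its +x), but pale aluminium with a black knob, round hub and small round 18 mm hole. Flat on the counter; origin on the hub's axis at the underside, z up.
Things that resemble listed ones, but are neither listed nor needed, are in the scene too. What is shaped like the crank but blue is not meant.

How it is judged:
By the outcome, as a careful person would: the job done as asked, in the order asked, and still so for the second after the job is handed in, with the robot touching nothing.
It also fails if it takes over 72 s, if anything falls off the work surface, if the arm or the gripper's body presses on something with over 40 N, if the wrist force passes 120 N, or if a joint passes its speed limit or range.

### The arm

A 6-joint arm with a two-finger parallel gripper is mounted at the origin on the work surface. World frame = base frame: x ahead of the robot, y to its left, z up, the work surface at z = 0. Lengths are in m, angles in rad, forces in N, time in s.
With the tool pointing down it reaches from about 0.35 to 0.8 m from the base axis. Payload 7.3 kg.
Tool frame: the origin (TCP) lies where the fingers leave the gripper's body, on its centre line; the fingertips stand r.tip_extent ahead of it and the grasp point (between the pads) lies 54 mm ahead of it (r.tip_extent is the distance from the TCP to the fingertips, in m); z points along the fingers, y is the line along which they close (so a half turn about z gives the same grasp; the last joint's range is limited). The gripper opens to 85 mm and grips with 20 to 120 N. Pads are 22 mm wide; open, the fingers measure 114 mm over their backs; the gripper's body (76 mm by 85 mm) begins 54 mm behind the grasp point. The pads swing forward as they close: fully open they stand 13 mm farther back than shut.
Start: joints at [0.975, 0.342, 1.524, -0, 1.275, -0.146], TCP at [0.228, 0.473, 0.304] pointing down, gripper open.
Joint ranges: [-2.53, 2.53], [-0.77, 2.02], [0.04, 2.7], [-1, 4.14], [0.28, 2.66], [-3.11, 3.11]. Speed limits (rad/s): [2.57, 2.57, 3.14, 3.14, 3.14, 3.14].

### API

Orientations are given as a unit quaternion [x, y, z, w].
In Python, from rig import r gives the robot as it stands.
- The arm moves only by the shell command python3 -m handwheel 'ROWS' [FORCE]. ROWS is JSON, a list of rows, each an object with "linear": the shift along the tool's x, y, z in m, a list of three; "dr": the turn, a rotation vector about the tool's x, y, z in degrees, a list of three; "grip": the finger opening in m, from 0 to 0.0854. A call has 1 to 5 rows; each row is the pose to reach, as a shift and turn from the pose commanded when the call began, along the tool's axes at that moment; what a row does not reach only later rows make up. A row lasts 1/10 s, in which the tool goes at most 50 mm and 8.59 degrees, less where a joint would pass 70% of its speed; a pose out of reach is approached as far as the arm can. A call with a gripper value outside its range is refused whole. The fingers move at their own pace and stop on an object; FORCE is the grip in N (left out, the last holds). Time passes only in rows, so rows that repeat a pose let the fingers close. It gives the time, the measured TCP pose, the force, the opening and the grip force at its end, in the units of the state.
- r.sense(): the state, without advancing time (a new reading comes with each control period).
- r.get_image(name): name is "scene" or "top" or "wrist"; returns the picture (384x512x3 uint8, blue, green, red); there is no depth.
- r.camera_info(name): a dict with "fov_y" (degrees; the focal length in pixels is half the picture's height over the tangent of half this angle, whatever the lens; pixels are square), "cx", "cy" (the principal point, pixels), "R" (3x3) and "t" (3): a world point X has camera coordinates R X + t. Camera axes: x right, y down, z forward; pixel columns grow to the right and rows downward; lengths in m; the calibration is good to about 2 mm. A picture is of the moment at which its call begins: read the wrist's pose just before it. camera_info takes no time and is no camera call; for the wrist camera it gives the pose at the moment of the call.
- r.finish_job(): hands the job in; it is judged then, once.
Trained networks look in the newest picture that a camera, given by its name, has taken for a name from the list of things; names that differ only in an ending like _2 or _b are one class to them, and where a whole thing is asked for, a point or a joint stands for the part that bears it (a point fixed in the world has none). Each returns a list of dicts, best first, with "conf" (0 to 1); they miss things now and then, are a little off and sometimes report something else, mostly with a low value. They report only what shows in the picture. A call takes as long as a camera call. They do not tell look-alikes from the thing itself.
- r.recognise(camera, query): "extent" ([left, top, width, height] in pixels, round what is visible of it).
- r.outline_of(camera, query): "mask" (384x512 bool, what is visible of it) and "extent" ([left, top, width, height] in pixels, round what is visible of it).
- r.tip_of(camera, query): "location" ([row, column] in pixels: a listed point, or the origin of a listed thing).
The state is a dict: "t": time; "joint_positions": joint angles; "qd": joint speeds; "joint_torque": joint torques, N m; "position": TCP position; "ee_rot": TCP orientation; "force": force on the tool from outside, world axes, zero at the start; "wrist_torque": the same for the moment, N m; "opening": finger opening in m; "gripper_force": force on a finger pad.
Only numpy, scipy, OpenCV 4.12 (cv2) and the standard library are available. Lean on these libraries where they do the work, as an engineer would, in place of code of your own. Each camera call takes 0.05 s, during which the arm holds its last target. There are 200 camera calls.

## Working session

There is one attempt and no reset: what is moved stays moved. The work goes in short steps, Python scripts to look and compute and a shell command to move; the robot and the scene stay as the last step left them, time stands still between calls to the robot, and variables do not carry over. Pictures are saved under pics/ and viewed, at most 10 in all, crops included, and the job is handed in when it is done.

```bash
ls; mkdir -p pics
python3 - <<'E'
from rig import r
import cv2,numpy as np
s=r.sense();print(s['t'],s['position'],s['ee_rot'],s['opening'],r.tip_extent)
ims=[]
for c in('scene','top'):
    im=r.get_image(c).copy()
    for q in('crank','spare','shaft_seat'):
        for d in r.tip_of(c,q)[:4]: print(c,q,d)
    ims.append(im)
    i=r.camera_info(c);print(c,i['fov_y'],np.round(-np.array(i['R']).T@i['t'],3))
im=np.hstack(ims);cv2.imwrite('pics/a.png',cv2.resize(im,(800,300)))
cv2.imwrite('pics/top.png',ims[1]);cv2.imwrite('pics/scene.png',ims[0])
E
```

```text
pics
0.0 [0.22807537 0.47254003 0.30322658] [ 2.23029950e-01  9.74811280e-01 -7.25511754e-04 -2.88284714e-04] 0.08518786727832421 0.0726
scene crank {'location': [164.7, 195.6], 'conf': 0.97}
scene crank {'location': [166.8, 261.9], 'conf': 0.9}
scene crank {'location': [137.2, 241.8], 'conf': 0.8}
scene crank {'location': [190.3, 216.1], 'conf': 0.63}
scene spare {'location': [228.4, 261.2], 'conf': 0.97}
scene shaft_seat {'location': [313.7, 286.9], 'conf': 0.47}
scene 48.35019796733926 [0.881 0.539 0.858]
top crank {'location': [191.1, 301.8], 'conf': 0.87}
top crank {'location': [236.1, 315.0], 'conf': 0.86}
top crank {'location': [177.1, 340.8], 'conf': 0.71}
top crank {'location': [248.7, 369.3], 'conf': 0.59}
top spare {'location': [194.6, 237.6], 'conf': 0.53}
top shaft_seat {'location': [159.2, 139.5], 'conf': 0.62}
top shaft_seat {'location': [195.1, 236.5], 'conf': 0.39}
top 57.65806045709361 [ 0.402 -0.124  1.031]
```

View pics/top.png

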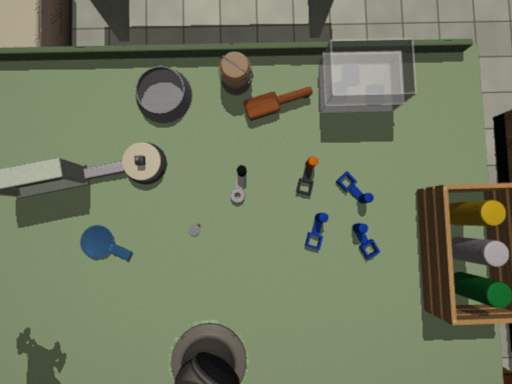

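View pics/scene.png

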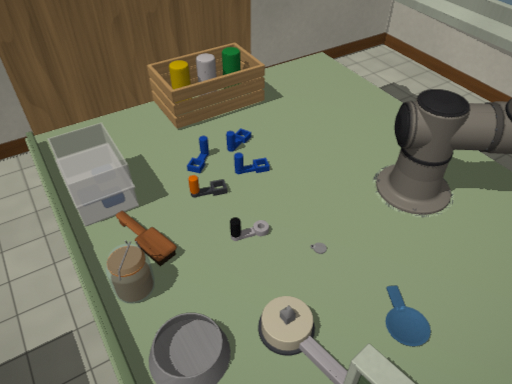

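The top view shows the orange-knob crank with its hub at about (304,187) and knob at (312,161). The shaft is at (140,160) on the cream housing and the spare at (238,196). The blue look-alikes lie to the right of the crank. The scene view agrees.

```bash
cat > h.py <<'E'
from rig import r
import numpy as np, cv2
from scipy.spatial.transform import Rotation as Ro
def px2w(i,col,row,z):
    f=192/np.tan(np.radians(i['fov_y']/2)); R=np.array(i['R']);t=np.array(i['t'])
    d=R.T@np.array([(col-i['cx'])/f,(row-i['cy'])/f,1]); c=-R.T@t
    return c+d*(z-c[2])/d[2]
def w2px(i,X):
    f=192/np.tan(np.radians(i['fov_y']/2)); c=np.array(i['R'])@np.array(X)+i['t']
    return f*c[0]/c[2]+i['cx'],f*c[1]/c[2]+i['cy']
def go(X,yhead=None):
    "shift/turn in tool axes (mm,deg) to TCP at X pointing down with tool y at heading yhead (deg)"
    s=r.sense();R=Ro.from_quat(s['ee_rot'])
    lin=R.inv().apply(np.array(X)-s['position'])
    dr=np.zeros(3)
    if yhead is not None:
        a=np.radians(yhead);y=np.array([np.cos(a),np.sin(a),0]);z=np.array([0,0,-1.])
        dr=np.degrees((R.inv()*Ro.from_matrix(np.c_[np.cross(y,z),y,z])).as_rotvec())
    print('lin mm',np.round(lin*1000,1),'dr',np.round(dr,1))
E
python3 - <<'E'
from h import *
i=r.camera_info('top');print(i.keys())
for n,c,w,z in(('hub',304,187,.02),('knob',312.5,161,.065),('shaft',140,159.5,.075),('sparehub',238,196,.02)):
    print(n,px2w(i,c,w,z).round(3))
j=r.camera_info('scene')
for n,c,w,z in(('hub',217,187,.02),('knob',194,178,.065),('shaft',287,309,.083)): print(n,px2w(j,c,w,z).round(3))
w=r.camera_info('wrist');s=r.sense();R=Ro.from_quat(s['ee_rot'])
c=-np.array(w['R']).T@w['t'];print('cam in tool',R.inv().apply(c-s['position']),'axes',np.round(R.inv().as_matrix()@np.array(w['R']).T,2),w['fov_y'])
print(R.as_matrix().round(3))
E
```

```text
dict_keys(['fov_y', 'cx', 'cy', 'R', 't'])
hub [ 0.488 -0.289  0.02 ]
knob [ 0.557 -0.308  0.065]
shaft [0.571 0.17  0.075]
sparehub [ 0.467 -0.096  0.02 ]
hub [ 0.501 -0.285  0.02 ]
knob [ 0.559 -0.307  0.065]
shaft [0.579 0.176 0.083]
cam in tool [ 0.08203068 -0.00080175 -0.06928725] axes [[ 0.   -0.95 -0.32]
 [ 1.    0.   -0.  ]
 [ 0.   -0.32  0.95]] 68.03465829728255
[[-0.901  0.435 -0.   ]
 [ 0.435  0.901 -0.   ]
 [ 0.    -0.    -1.   ]]
```

```bash
python3 -m handwheel '[{"linear":[-0.05,-0.013,0],"dr":[0,0,0],"grip":0.06},{"linear":[-0.1,-0.027,0],"dr":[0,0,0],"grip":0.06},{"linear":[-0.145,-0.04,0],"dr":[0,0,0],"grip":0.06},{"linear":[-0.19,-0.052,0],"dr":[0,0,0],"grip":0.06},{"linear":[-0.23,-0.062,0],"dr":[0,0,0],"grip":0.06}]' 60
python3 -m handwheel '[{"linear":[-0.045,-0.012,0],"dr":[0,0,0],"grip":0.06},{"linear":[-0.09,-0.024,0],"dr":[0,0,0],"grip":0.06},{"linear":[-0.135,-0.036,0],"dr":[0,0,0],"grip":0.06},{"linear":[-0.18,-0.048,0],"dr":[0,0,0],"grip":0.06},{"linear":[-0.213,-0.057,0],"dr":[0,0,0],"grip":0.06}]'
python3 -m handwheel '[{"linear":[0,0,0],"dr":[0,0,0],"grip":0.06},{"linear":[0,0,0],"dr":[0,0,0],"grip":0.06},{"linear":[0,0,0],"dr":[0,0,0],"grip":0.06}]'
python3 - <<'E'
from h import *
s=r.sense();print(s['t'],s['position'],s['joint_positions'])
i=r.camera_info('wrist');im=r.get_image('wrist').copy();cv2.imwrite('pics/w1.png',im)
for d in r.tip_of('wrist','shaft_seat'): print(d, px2w(i,d['location'][1],d['location'][0],.045))
E
```

```text
t: 0.9
position: [0.4099, 0.3152, 0.3041]
ee_rot: [0.223, 0.975, 0.0, 0.0]
force: [0.9, -0.2, 0.4]
opening: 0.0598
gripper_force: 0.0
t: 1.4
position: [0.5773, 0.1708, 0.3037]
ee_rot: [0.224, 0.975, -0.0, 0.0]
force: [0.4, -0.1, -0.4]
opening: 0.0601
gripper_force: 0.0
t: 1.7
position: [0.5747, 0.1738, 0.3039]
ee_rot: [0.223, 0.975, 0.0, -0.0]
force: [0.6, -0.2, 0.0]
opening: 0.0603
gripper_force: 0.0
1.7 [0.57467554 0.17380233 0.30387779] [ 1.65909323e-01  4.82217992e-01  1.30408663e+00  4.61226306e-04
  1.35585026e+00 -9.55985038e-01]
{'location': [164.9, 259.8], 'conf': 0.63} [0.5739809  0.17396713 0.045     ]
```

View pics/w1.png

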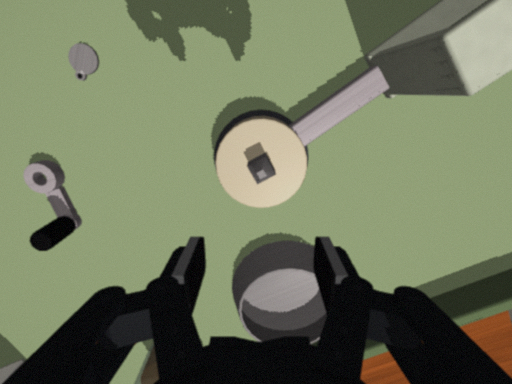

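The shaft stands at about (260,168) on the cream disc, centred around (261,159). I'll enlarge it to read its angle.

Run:
```python
from h import *
i=r.camera_info('wrist');im=cv2.imread('pics/w1.png')
hsv=cv2.cvtColor(im,cv2.COLOR_BGR2HSV)
m=((hsv[...,0]<28)&(hsv[...,2]>150)&(hsv[...,1]>30)).astype(np.uint8)
m[:100]=0;m[215:]=0
cs,_=cv2.findContours(m,0,1);c=max(cs,key=cv2.contourArea)
W=np.array([px2w(i,*p[0],.045)[:2] for p in cv2.convexHull(c)])
(cx,cy),rad=cv2.minEnclosingCircle((W*1000).astype(np.float32));print('housing',cx,cy,rad)
A=np.c_[2*W,np.ones(len(W))];x=np.linalg.lstsq(A,(W**2).sum(1),rcond=None)[0];print(x[:2],np.sqrt(x[2]+x[0]**2+x[1]**2))
# rectify at z=.067 plane: image right=+x? show world x up, y left
def rect(z,c0,h=.03,n=600):
    px=lambda a,b:w2px(i,[c0[0]+a,c0[1]+b,z])
    src=np.float32([px(h,h),px(h,-h),px(-h,-h),px(-h,h)])
    return cv2.warpPerspective(im,cv2.getPerspectiveTransform(src,np.float32([[0,0],[n,0],[n,n],[0,n]])),(n,n),flags=cv2.INTER_CUBIC)
cv2.imwrite('pics/s1.png',rect(.067,x[:2]))
```

```text
housing 574.7547607421875 175.5554656982422 54.260169982910156
[0.57503425 0.17551374] 0.05375956772399366
```

View pics/s1.png

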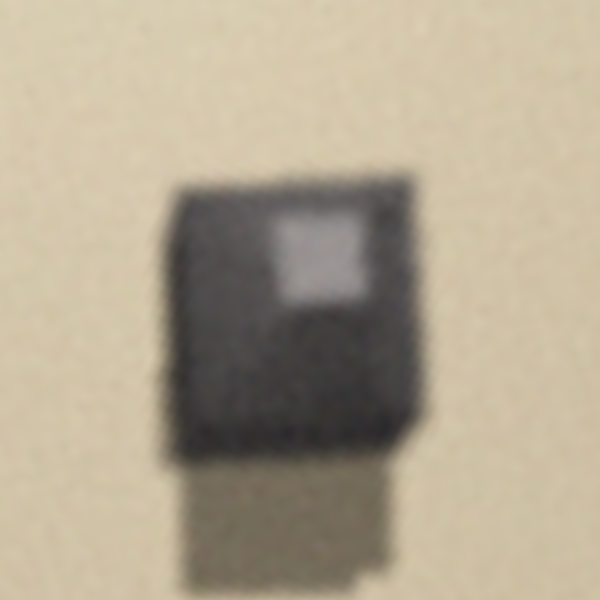

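The shaft axis is at about (0.575, 0.1755), with its sides at about +3° (mod 90). Next I'll go over the crank.

```bash
python3 -m handwheel '[{"linear":[-0.019,-0.044,0],"dr":[0,0,8],"grip":0.06},{"linear":[-0.038,-0.088,0],"dr":[0,0,16],"grip":0.06},{"linear":[-0.058,-0.132,0],"dr":[0,0,24],"grip":0.06},{"linear":[-0.077,-0.176,0],"dr":[0,0,32],"grip":0.06},{"linear":[-0.096,-0.22,0],"dr":[0,0,40],"grip":0.06}]'
python3 -m handwheel '[{"linear":[0,0,0],"dr":[0,0,0],"grip":0.06}]' >/dev/null
python3 -c "
from h import *
go([.54,-.30,.28],-16)"
```

```text
t: 2.3
position: [0.5657, -0.0674, 0.3044]
ee_rot: [0.545, 0.839, 0.0, 0.0]
force: [1.3, -0.5, 0.4]
opening: 0.0602
gripper_force: 0.0
lin mm [-199.  -115.8   24.6] dr [ 0.   0.1 39.8]
```

```bash
python3 -m handwheel '[{"linear":[-0.04,-0.023,0.005],"dr":[0,0,8],"grip":0.06},{"linear":[-0.08,-0.046,0.01],"dr":[0,0,16],"grip":0.06},{"linear":[-0.12,-0.07,0.015],"dr":[0,0,24],"grip":0.06},{"linear":[-0.16,-0.093,0.02],"dr":[0,0,32],"grip":0.06},{"linear":[-0.199,-0.116,0.025],"dr":[0,0,40],"grip":0.06}]'
python3 -m handwheel '[{"linear":[0,0,0],"dr":[0,0,0],"grip":0.06},{"linear":[0,0,0],"dr":[0,0,0],"grip":0.06}]'
python3 - <<'E'
from h import *
i=r.camera_info('wrist');im=r.get_image('wrist').copy();cv2.imwrite('pics/w2.png',im)
for d in r.tip_of('wrist','crank'): print(d, px2w(i,d['location'][1],d['location'][0],.0))
hsv=cv2.cvtColor(im,cv2.COLOR_BGR2HSV)
m=((hsv[...,0]<14)&(hsv[...,2]>120)&(hsv[...,1]>200)).astype(np.uint8)
n,l,st,ce=cv2.connectedComponentsWithStats(m)
for k in range(1,n):
    if st[k,4]>60: print(st[k],ce[k])
E
```

```text
t: 2.9
position: [0.5423, -0.296, 0.2792]
ee_rot: [0.798, 0.602, 0.0, 0.0]
force: [1.2, 0.3, 1.1]
opening: 0.0603
gripper_force: 0.0
t: 3.1
position: [0.5421, -0.2954, 0.2786]
ee_rot: [0.797, 0.604, 0.0, -0.0]
force: [0.7, 1.0, -1.1]
opening: 0.06
gripper_force: 0.0
{'location': [168.6, 219.6], 'conf': 0.95} [ 0.49184518 -0.29100898  0.        ]
{'location': [213.8, 109.9], 'conf': 0.75} [ 0.33161237 -0.31054354  0.        ]
{'location': [253.9, 256.5], 'conf': 0.72} [ 0.50298427 -0.42209767  0.        ]
[267 164  24  32 213] [277.36619718 180.1314554 ]
```

View pics/w2.png

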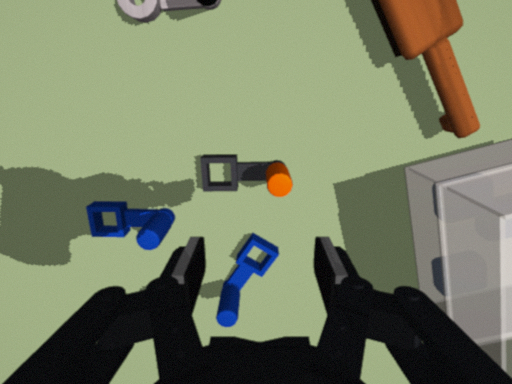

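The orange crank's hub is at about (220,172) and its knob top at (280,187). Blue look-alikes lie at (150,220) and (245,280).

Run:
```python
from h import *
i=r.camera_info('wrist')
h=px2w(i,219.5,172.5,.015);k=px2w(i,280,184,.062);a=np.array([.49185,-.291])
print(h,k)
for o in(h[:2],a):
    d=k[:2]-o;print(np.linalg.norm(d),np.degrees(np.arctan2(d[1],d[0])))
K=k[:2]
for b in((.503,-.422),):print(b)
go([K[0],K[1],.16],-17)
go([K[0],K[1],.042+.054],-17)
for c,w in((258,255),(228,290)): print(px2w(i,c,w,.01))
print(px2w(i,227,318,.065),px2w(i,152,240,.065))
```

```text
[ 0.49386746 -0.2914381   0.015     ] [ 0.56164928 -0.30988344  0.062     ]
0.07024674798638479 -15.223163023006846
0.07230853042950762 -15.138362562499493
(0.503, -0.422)
lin mm [-10.2  22.6 119.2] dr [ 0.  -0.   1.4]
lin mm [-10.2  22.5 183.2] dr [ 0.  -0.   1.4]
[ 0.50706314 -0.41762696  0.01      ]
[ 0.45027149 -0.46137234  0.01      ]
[ 0.45509667 -0.46100276  0.065     ] [ 0.40721049 -0.33432154  0.065     ]
```

```bash
python3 -m handwheel '[{"linear":[-0.005,0.011,0.045],"dr":[0,0,0],"grip":0.06},{"linear":[-0.009,0.022,0.09],"dr":[0,0,0],"grip":0.06},{"linear":[-0.009,0.022,0.13],"dr":[0,0,0],"grip":0.06},{"linear":[-0.009,0.022,0.16],"dr":[0,0,0],"grip":0.06},{"linear":[-0.009,0.022,0.184],"dr":[0,0,0],"grip":0.06}]'
python3 -m handwheel '[{"linear":[0,0,0],"dr":[0,0,0],"grip":0.06},{"linear":[0,0,0],"dr":[0,0,0],"grip":0.0},{"linear":[0,0,0],"dr":[0,0,0],"grip":0.0},{"linear":[0,0,0],"dr":[0,0,0],"grip":0.0},{"linear":[0,0,0],"dr":[0,0,0],"grip":0.0}]' 60
python3 -m handwheel '[{"linear":[0,0,0],"dr":[0,0,0],"grip":0.0},{"linear":[0,0,0],"dr":[0,0,0],"grip":0.0},{"linear":[0,0,0],"dr":[0,0,0],"grip":0.0},{"linear":[0,0,0],"dr":[0,0,0],"grip":0.0}]'
```

```text
t: 3.7
position: [0.5612, -0.3079, 0.0931]
ee_rot: [0.796, 0.605, -0.0, -0.001]
force: [-0.2, 0.5, 0.2]
opening: 0.0601
gripper_force: 0.0
t: 4.2
position: [0.5619, -0.3107, 0.0973]
ee_rot: [0.797, 0.604, 0.001, 0.002]
force: [-0.0, 3.4, 6.6]
opening: 0.027
gripper_force: 58.9
t: 4.6
position: [0.5619, -0.3107, 0.0973]
ee_rot: [0.797, 0.603, 0.001, 0.002]
force: [-0.5, 2.3, 6.8]
opening: 0.0265
gripper_force: 58.9
```

```bash
python3 -m handwheel '[{"linear":[0,0,-0.02],"dr":[0,0,0],"grip":0.0},{"linear":[0,0,-0.055],"dr":[0,0,0],"grip":0.0},{"linear":[0,0,-0.09],"dr":[0,0,0],"grip":0.0},{"linear":[0,0,-0.13],"dr":[0,0,0],"grip":0.0},{"linear":[0,0,-0.15],"dr":[0,0,0],"grip":0.0}]'
python3 - <<'E'
from h import *
go([.645,.179,.25],3)
im=r.get_image('wrist').copy();cv2.imwrite('pics/w3.png',im)
E
```

```text
t: 5.1
position: [0.5616, -0.3111, 0.2497]
ee_rot: [0.797, 0.603, 0.001, 0.003]
force: [0.4, -0.4, -0.2]
opening: 0.0266
gripper_force: 59.2
lin mm [494.3 -52.9  -1.7] dr [  0.3   0.2 -18.8]
```

View pics/w3.png

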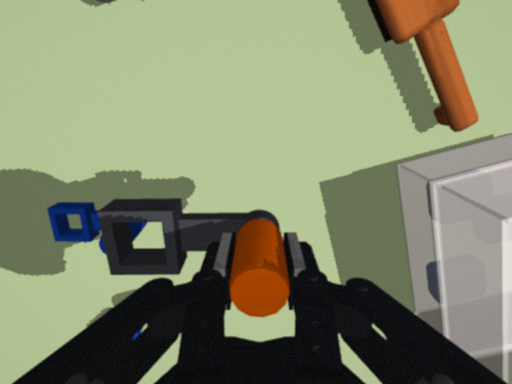

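The crank is held by its knob. The hub, at about (143,237), points along the tool's −y axis and sits level. I'll carry it across now.

```bash
python3 -m handwheel '[{"linear":[0.02,-0.002,0],"dr":[0,0,-1],"grip":0.0},{"linear":[0.055,-0.006,0],"dr":[0,0,-3],"grip":0.0},{"linear":[0.095,-0.01,0],"dr":[0,0,-5],"grip":0.0},{"linear":[0.135,-0.014,0],"dr":[0,0,-7],"grip":0.0},{"linear":[0.175,-0.019,0],"dr":[0,0,-9],"grip":0.0}]'
python3 -c "
from h import *
go([.645,.179,.25],3)"
```

```text
t: 5.65
position: [0.5895, -0.1344, 0.2433]
ee_rot: [0.747, 0.665, -0.0, -0.001]
force: [0.9, 0.3, -2.7]
opening: 0.0268
gripper_force: 59.3
lin mm [317.8  18.7  -6.5] dr [-0.1 -0.1 -9.7]
```

```bash
python3 -m handwheel '[{"linear":[0.04,0.002,0],"dr":[0,0,-2],"grip":0.0},{"linear":[0.08,0.004,0],"dr":[0,0,-4],"grip":0.0},{"linear":[0.12,0.007,0],"dr":[0,0,-6],"grip":0.0},{"linear":[0.16,0.009,0],"dr":[0,0,-8],"grip":0.0},{"linear":[0.2,0.012,0],"dr":[0,0,-9.7],"grip":0.0}]' >/dev/null
python3 -c "
from h import *
go([.645,.179,.25],3)"
```

```text
lin mm [115.   26.5  -6.8] dr [-0.2 -0.   0.1]
```

```bash
python3 -m handwheel '[{"linear":[0.04,0.009,0],"dr":[0,0,0],"grip":0.0},{"linear":[0.075,0.018,0],"dr":[0,0,0],"grip":0.0},{"linear":[0.1,0.024,0],"dr":[0,0,0],"grip":0.0},{"linear":[0.115,0.026,0],"dr":[0,0,0],"grip":0.0},{"linear":[0.115,0.026,0],"dr":[0,0,0],"grip":0.0}]' >/dev/null
python3 -m handwheel '[{"linear":[0,0,0],"dr":[0,0,0],"grip":0.0},{"linear":[0,0,0],"dr":[0,0,0],"grip":0.0}]'
python3 - <<'E'
from h import *
i=r.camera_info('wrist');s=r.sense();go([.645,.179,.25],3)
im=r.get_image('wrist').copy();cv2.imwrite('pics/w4.png',im)
zu=s['position'][2]-.0973;print('zu',zu)
t=r.tip_of('wrist','crank')
for d in t[:3]: print(d,px2w(i,d['location'][1],d['location'][0],zu))
E
```

```text
t: 6.85
position: [0.6456, 0.1749, 0.2447]
ee_rot: [0.689, 0.724, -0.0, -0.0]
force: [0.0, 0.2, -1.0]
opening: 0.0266
gripper_force: 59.4
lin mm [ 4.1 -0.4 -5.3] dr [-0.   0.  -0.2]
zu 0.1474024595869932
{'location': [229.4, 152.0], 'conf': 0.85} [0.57631532 0.16857121 0.14740246]
```

View pics/w4.png

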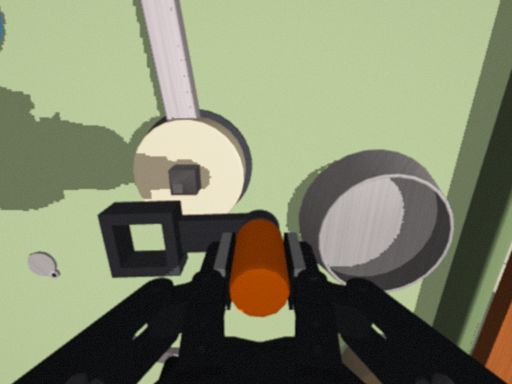

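The hub hole is at about (149,237), near the shaft's projection at (184,180). I'll measure the hole's centre and angle from the bright opening.

Run:
```python
from h import *
i=r.camera_info('wrist');s=r.sense();im=cv2.imread('pics/w4.png')
zu=s['position'][2]-.0973
m=(cv2.cvtColor(im,cv2.COLOR_BGR2GRAY)>105).astype(np.uint8)
n,l,st,ce=cv2.connectedComponentsWithStats(m,connectivity=4)
k=l[238,150];print(st[k],ce[k])
c=np.argwhere(l==k)[:,::-1]
W=np.array([px2w(i,*p,zu+.01)[:2]*1000 for p in c],np.float32)
print(cv2.minAreaRect(W), W.mean(0))
```

```text
[130 224  35  27 849] [147.21436985 236.89634865]
((577.1716918945312, 168.41436767578125), (20.009634017944336, 17.991159439086914), 2.868905544281006) [577.1908  168.58368]
```

Run:
```python
from h import *
i=r.camera_info('wrist');im=cv2.imread('pics/w4.png')
g=cv2.cvtColor(im,cv2.COLOR_BGR2GRAY)
print(g[160:200:2,164:206:2])
for p in((178,187),(184,179)): print(px2w(i,*p,.083),px2w(i,*p,.06))
for z in(.045,.067,.083): print(z,w2px(i,[.575,.1755,z]))
```

```text
[[143 143 174 181 221 224 201 147 145 145 148 144 144 146 197 230 228 230
  230 228 228]
 [139 140 143 140 145 145 142 143 141 142 140 140 144 143 144 177 185 228
  230 228 230]
 [141 142 142 141 139 126 107 104 105 105 104 107 103 104 106 103 108 152
  206 231 230]
 [143 143 142 138 106  71  68  69  68  71  67  69  70  69  67  68  67  66
  143 179 204]
 [141 136 138 106  70  70  65  71  68  67  64  71  66  68  67  73  64  58
  121 140 159]
 [141 141 113  74  74  68  76  72  73  74  77  77  79  80  82  77  57  57
  114 143 142]
 [140 138 100  73  78  81  77  79  82  83  85  85  87  87  86  78  53  57
  114 142 139]
 [143 140 115  78  78  76  78  81  89  88  86  87  86  83  85  78  63  57
  106 143 140]
 [139 140 121  79  78  79  80  83  86  86  88  84  81  84  80  78  56  55
  107 140 142]
 [144 143 123  74  82  83  85  85  88  87  85  80  82  79  82  76  59  54
   96 145 144]
 [138 142 127  80  81  87  87  83  85  83  78  78  84  75  81  82  57  55
   88 141 142]
 [140 138 130  78  87  88  84  84  80  80  75  79  75  77  83  79  62  55
   84 141 138]
 [140 143 137  81  88  95  92  9
[... 330 characters left out ...]
227 229 171  67  92  93  92  93  82  64  69  63  69  69  74  69 165
  230 228 229]
 [228 229 227 199  97  97  96  95  96 100  98  97  98 100 100 102 132 220
  230 229 227]
 [229 228 229 224 221 223 221 222 220 222 221 221 222 223 224 222 225 229
  229 229 228]
 [227 229 229 229 230 229 228 230 228 229 228 227 229 228 228 229 229 228
  229 229 229]]
[0.57626435 0.17615178 0.083     ] [0.56971766 0.16815053 0.06      ]
[0.58165524 0.18358996 0.083     ] [0.57564461 0.17632835 0.06      ]
0.045 (np.float64(187.1965340028088), np.float64(175.3617042342688))
0.067 (np.float64(181.39495474898752), np.float64(182.0602608593331))
0.083 (np.float64(176.55358241646857), np.float64(187.65015376496518))
```

```bash
python3 -m handwheel '[{"linear":[0.006,-0.0015,0.01],"dr":[0,0,0],"grip":0.0},{"linear":[0.006,-0.0015,0.03],"dr":[0,0,0],"grip":0.0},{"linear":[0.006,-0.0015,0.05],"dr":[0,0,0],"grip":0.0},{"linear":[0.006,-0.0015,0.06],"dr":[0,0,0],"grip":0.0},{"linear":[0.006,-0.0015,0.06],"dr":[0,0,0],"grip":0.0}]'
python3 -m handwheel '[{"linear":[0,0,0.004],"dr":[0,0,0],"grip":0.0},{"linear":[0,0,0.008],"dr":[0,0,0],"grip":0.0},{"linear":[0,0,0.012],"dr":[0,0,0],"grip":0.0},{"linear":[0,0,0.016],"dr":[0,0,0],"grip":0.0},{"linear":[0,0,0.02],"dr":[0,0,0],"grip":0.0}]'
python3 -m handwheel '[{"linear":[0,0,0.003],"dr":[0,0,0],"grip":0.0},{"linear":[0,0,0.006],"dr":[0,0,0],"grip":0.0},{"linear":[0,0,0.008],"dr":[0,0,0],"grip":0.0},{"linear":[0,0,0.01],"dr":[0,0,0],"grip":0.0},{"linear":[0,0,0.01],"dr":[0,0,0],"grip":0.0}]'
```

```text
t: 7.45
position: [0.643, 0.182, 0.1828]
ee_rot: [0.689, 0.725, -0.002, -0.001]
force: [0.5, 0.5, -0.7]
opening: 0.0269
gripper_force: 59.4
t: 7.95
position: [0.644, 0.1823, 0.1648]
ee_rot: [0.689, 0.725, 0.0, 0.0]
force: [-0.5, -0.2, -2.3]
opening: 0.027
gripper_force: 59.4
t: 8.45
position: [0.6438, 0.1823, 0.1546]
ee_rot: [0.689, 0.725, -0.0, -0.0]
force: [-0.9, -0.1, -1.5]
opening: 0.0264
gripper_force: 59.4
```

```bash
python3 -m handwheel '[{"linear":[0,0,0.003],"dr":[0,0,0],"grip":0.0},{"linear":[0,0,0.006],"dr":[0,0,0],"grip":0.0},{"linear":[0,0,0.009],"dr":[0,0,0],"grip":0.0},{"linear":[0,0,0.011],"dr":[0,0,0],"grip":0.0},{"linear":[0,0,0.012],"dr":[0,0,0],"grip":0.0}]'
python3 - <<'E'
from h import *
i=r.camera_info('wrist')
im=r.get_image('wrist').copy();cv2.imwrite('pics/w5.png',im)
s=r.sense();print(s['position'],s['force'])
E
```

```text
t: 8.95
position: [0.6438, 0.1823, 0.1425]
ee_rot: [0.689, 0.725, -0.0, -0.0]
force: [0.5, -0.2, -0.9]
opening: 0.0272
gripper_force: 59.4
[0.64381173 0.1822958  0.14251026] [ 0.10937527  0.44391257 -2.16984892]
```

View pics/w5.png

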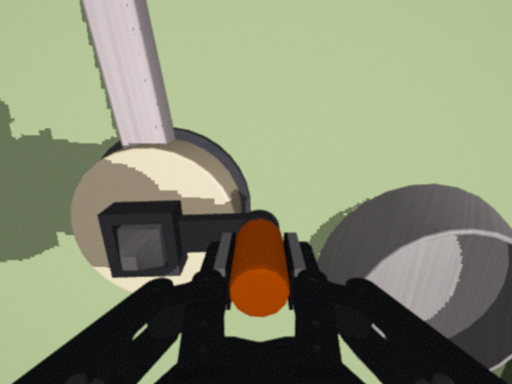

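The crank sits down on the shaft, with the shaft visible inside the hub at (140,250) and the height matching full depth. A pot stands to the right at (420,270). I'll check its clearance before winding.

Run:
```python
from h import *
a=r.camera_info('top');b=r.camera_info('scene')
for z in(.03,.05,.07,.09,.11):
    p=px2w(a,163,92,z);q=px2w(b,189,349,z);e=px2w(a,190,92,z)
    print(z,p[:2].round(3),q[:2].round(3),'rad',np.linalg.norm(p-e).round(3),'gap from shaft',(np.hypot(*(p[:2]-[.575,.1755]))-np.linalg.norm(p-e)).round(3))
```

```text
0.03 [0.777 0.115] [0.78  0.122] rad 0.079 gap from shaft 0.132
0.05 [0.769 0.11 ] [0.782 0.133] rad 0.077 gap from shaft 0.128
0.07 [0.762 0.106] [0.785 0.143] rad 0.076 gap from shaft 0.124
0.09 [0.755 0.101] [0.787 0.153] rad 0.074 gap from shaft 0.12
0.11 [0.747 0.096] [0.79  0.163] rad 0.072 gap from shaft 0.117
```

The pot is about 50 mm tall, with its edge 128 mm from the shaft, so it's clear. I'll start winding.

```bash
python3 -m handwheel '[{"linear":[-0.0249,-0.0033,0],"dr":[0,0,0],"grip":0.0},{"linear":[-0.0444,-0.0133,0],"dr":[0,0,0],"grip":0.0},{"linear":[-0.0599,-0.0288,0],"dr":[0,0,0],"grip":0.0},{"linear":[-0.0699,-0.0483,0],"dr":[0,0,0],"grip":0.0},{"linear":[-0.0733,-0.0699,0],"dr":[0,0,0],"grip":0.0}]'
python3 -m handwheel '[{"linear":[0,0,0],"dr":[0,0,0],"grip":0.0}]'
python3 -c "
from h import *
s=r.sense();print(s['position']-[.5745,.1755,0]);go([.571,.1057,.1425],2.9)"
```

```text
t: 9.5
position: [0.5778, 0.106, 0.1431]
ee_rot: [0.689, 0.724, 0.002, -0.0]
force: [2.9, 13.9, -4.3]
opening: 0.0272
gripper_force: 60.2
t: 9.6
position: [0.5757, 0.1062, 0.143]
ee_rot: [0.689, 0.725, 0.0, -0.001]
force: [-0.4, 3.5, -2.2]
opening: 0.0269
gripper_force: 60.3
[ 0.00121652 -0.06929412  0.14302017]
lin mm [-0.3 -4.7  0.5] dr [-0.1 -0.1  0. ]
```

```bash
python3 -m handwheel '[{"linear":[0.0034,-0.0216,0],"dr":[0,0,0],"grip":0.0},{"linear":[0.0134,-0.0411,0],"dr":[0,0,0],"grip":0.0},{"linear":[0.0289,-0.0566,0],"dr":[0,0,0],"grip":0.0},{"linear":[0.0484,-0.0666,0],"dr":[0,0,0],"grip":0.0},{"linear":[0.07,-0.07,0],"dr":[0,0,0],"grip":0.0}]'
python3 -m handwheel '[{"linear":[0.0216,0.0034,0],"dr":[0,0,0],"grip":0.0},{"linear":[0.0411,0.0134,0],"dr":[0,0,0],"grip":0.0},{"linear":[0.0566,0.0289,0],"dr":[0,0,0],"grip":0.0},{"linear":[0.0666,0.0484,0],"dr":[0,0,0],"grip":0.0},{"linear":[0.07,0.07,0],"dr":[0,0,0],"grip":0.0}]'
python3 -m handwheel '[{"linear":[-0.0034,0.0216,0],"dr":[0,0,0],"grip":0.0},{"linear":[-0.0134,0.0411,0],"dr":[0,0,0],"grip":0.0},{"linear":[-0.0289,0.0566,0],"dr":[0,0,0],"grip":0.0},{"linear":[-0.0484,0.0666,0],"dr":[0,0,0],"grip":0.0},{"linear":[-0.07,0.07,0],"dr":[0,0,0],"grip":0.0}]'
```

```text
t: 10.1
position: [0.5048, 0.172, 0.1436]
ee_rot: [0.689, 0.725, 0.001, 0.001]
force: [7.3, -2.8, -3.9]
opening: 0.0264
gripper_force: 60.5
t: 10.6
position: [0.5704, 0.2467, 0.1433]
ee_rot: [0.688, 0.725, -0.0, -0.001]
force: [-3.1, -3.8, 0.1]
opening: 0.0267
gripper_force: 60.8
t: 11.1
position: [0.6451, 0.1794, 0.1433]
ee_rot: [0.689, 0.725, 0.001, -0.0]
force: [-4.7, 3.1, -0.7]
opening: 0.0269
gripper_force: 61.0
```

Smooth, with low forces. Now the second turn.

```bash
python3 -m handwheel '[{"linear":[-0.0216,-0.0034,0],"dr":[0,0,0],"grip":0.0},{"linear":[-0.0411,-0.0134,0],"dr":[0,0,0],"grip":0.0},{"linear":[-0.0566,-0.0289,0],"dr":[0,0,0],"grip":0.0},{"linear":[-0.0666,-0.0484,0],"dr":[0,0,0],"grip":0.0},{"linear":[-0.07,-0.07,0],"dr":[0,0,0],"grip":0.0}]'
python3 -m handwheel '[{"linear":[0.0034,-0.0216,0],"dr":[0,0,0],"grip":0.0},{"linear":[0.0134,-0.0411,0],"dr":[0,0,0],"grip":0.0},{"linear":[0.0289,-0.0566,0],"dr":[0,0,0],"grip":0.0},{"linear":[0.0484,-0.0666,0],"dr":[0,0,0],"grip":0.0},{"linear":[0.07,-0.07,0],"dr":[0,0,0],"grip":0.0}]'
python3 -m handwheel '[{"linear":[0.0216,0.0034,0],"dr":[0,0,0],"grip":0.0},{"linear":[0.0411,0.0134,0],"dr":[0,0,0],"grip":0.0},{"linear":[0.0566,0.0289,0],"dr":[0,0,0],"grip":0.0},{"linear":[0.0666,0.0484,0],"dr":[0,0,0],"grip":0.0},{"linear":[0.07,0.07,0],"dr":[0,0,0],"grip":0.0}]'
python3 -m handwheel '[{"linear":[-0.0034,0.0216,0],"dr":[0,0,0],"grip":0.0},{"linear":[-0.0134,0.0411,0],"dr":[0,0,0],"grip":0.0},{"linear":[-0.0289,0.0566,0],"dr":[0,0,0],"grip":0.0},{"linear":[-0.0484,0.0666,0],"dr":[0,0,0],"grip":0.0},{"linear":[-0.07,0.07,0],"dr":[0,0,0],"grip":0.0}]'
python3 -m handwheel '[{"linear":[-0.0122,-0.001,0],"dr":[0,0,0],"grip":0.0},{"linear":[-0.023,-0.0038,0],"dr":[0,0,0],"grip":0.0},{"linear":[-0.023,-0.0038,0],"dr":[0,0,0],"grip":0.0},{"linear":[-0.023,-0.0038,0],"dr":[0,0,0],"grip":0.0}]'
```

```text
t: 11.6
position: [0.5779, 0.106, 0.1432]
ee_rot: [0.689, 0.724, 0.002, -0.0]
force: [1.7, 14.0, -4.4]
opening: 0.0265
gripper_force: 60.6
t: 12.1
position: [0.5048, 0.172, 0.1436]
ee_rot: [0.689, 0.725, 0.001, 0.001]
force: [7.3, -2.3, -4.1]
opening: 0.0267
gripper_force: 60.7
t: 12.6
position: [0.5704, 0.2467, 0.1432]
ee_rot: [0.688, 0.725, -0.0, -0.001]
force: [-1.4, -4.3, 0.5]
opening: 0.0268
gripper_force: 60.9
t: 13.1
position: [0.6451, 0.1795, 0.1432]
ee_rot: [0.689, 0.725, 0.001, -0.0]
force: [-4.3, 2.0, -0.9]
opening: 0.0268
gripper_force: 61.2
t: 13.5
position: [0.6417, 0.1557, 0.1432]
ee_rot: [0.689, 0.725, 0.0, 0.001]
force: [1.2, -0.5, -0.5]
opening: 0.0264
gripper_force: 61.1
```

```bash
python3 -m handwheel '[{"linear":[0,0,0.001],"dr":[0,0,0],"grip":0.0},{"linear":[0,0,0.001],"dr":[0,0,0],"grip":0.05},{"linear":[0,0,0.001],"dr":[0,0,0],"grip":0.05},{"linear":[0,0,0.001],"dr":[0,0,0],"grip":0.05},{"linear":[0,0,0.001],"dr":[0,0,0],"grip":0.05}]'
python3 -m handwheel '[{"linear":[0,0,-0.015],"dr":[0,0,0],"grip":0.05},{"linear":[0,0,-0.04],"dr":[0,0,0],"grip":0.05},{"linear":[0,0,-0.08],"dr":[0,0,0],"grip":0.05},{"linear":[0,0,-0.12],"dr":[0,0,0],"grip":0.05},{"linear":[0.0,-0.03,-0.15],"dr":[0,0,0],"grip":0.05}]'
python3 -m handwheel '[{"linear":[0,0,0],"dr":[0,0,0],"grip":0.05},{"linear":[0,0,0],"dr":[0,0,0],"grip":0.05}]'
python3 - <<'E'
from h import *
a=r.get_image('wrist').copy();b=r.get_image('scene').copy()
cv2.imwrite('pics/end.png',cv2.resize(np.hstack([a[60:384,0:400],b[60:384,150:512]]),(800,340)))
E
```

```text
t: 14.0
position: [0.6415, 0.1561, 0.1419]
ee_rot: [0.689, 0.725, -0.0, -0.0]
force: [-0.6, -0.1, -0.7]
opening: 0.0496
gripper_force: 0.0
t: 14.5
position: [0.6136, 0.1541, 0.2955]
ee_rot: [0.689, 0.725, 0.002, 0.002]
force: [0.6, -0.0, 0.1]
opening: 0.0504
gripper_force: 0.0
t: 14.7
position: [0.6115, 0.1544, 0.2938]
ee_rot: [0.689, 0.725, 0.001, 0.001]
force: [1.1, -0.2, 0.0]
opening: 0.0497
gripper_force: 0.0
```

View pics/end.png

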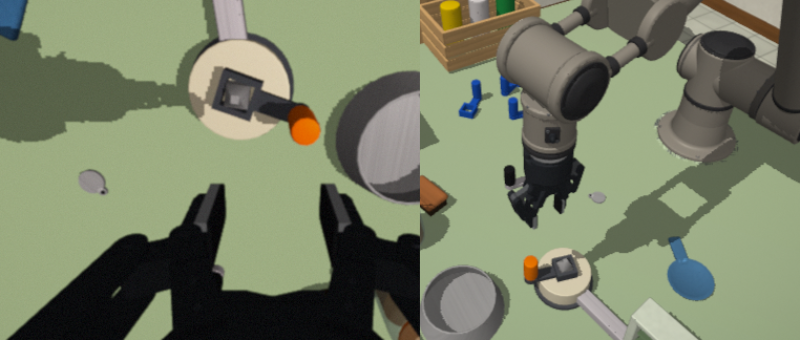

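The crank sits flat on the shaft with its knob at heading about −16° and is released. The black-knob spare hasn't been touched.

```bash
python3 -c "
from rig import r
print(r.finish_job())"
```

```text
the job is handed in; nothing more can be done
None
```

I fitted the orange-knob crank onto the shaft, wound it about 742° clockwise (two full turns plus the play in the fit) and left it released and flat. The job is handed in; I judged the louvres open from the angle wound, as I took no clear picture of them, and I never touched the spare.

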